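# Fit the purge filter and set the purge valve

### The job

Slide the flat blue filter cassette from its white stand down into the tight slot of the grey-blue filter housing until it is fully home, and let go of it. Then turn the green purge-valve handwheel clockwise to its closed stop, back it off exactly two full turns, and finish while still gripping its upright white handle there, without letting go. Leave the other things on the bench where they stand.

Things in the scene. Friction and masses are not known exactly. Their poses are not given: they have to be found in the camera images.
- filter_center (a point): Centre (half-way up) of the flat filter cassette: a blue upright slab with a silver grille and an orange band along its top, 10 mm thick (its own x), 80 mm wide (its own y), 100 mm tall (its own z), 140 to 280 g. It starts upright in the slot of the stand, with its faces parallel to that slot; its lower 28 mm are inside the stand. Either face may point either way in the housing.
- stand: White parking stand, fixed to the bench: block 90 x 120 mm, 40 mm high, origin at the centre of its underside. Its slot (long side along its own y) is 16 x 86 mm and 28 mm deep, open upwards.
- housing: Grey-blue metal filter housing with a round gauge on its front, fixed to the bench: block 90 mm (own x) x 120 mm (own y), 70 mm high, on a silver 110 x 140 mm foot, origin at the centre of its underside. In its top is the slot, at its middle, long side along its own y: 13 x 83 mm, 50 mm deep (floor 20 mm above the bench), with a 3 mm chamfer at the mouth. The cassette fully home has its centre 70 mm above the bench and its upper 50 mm stand out.
- slot_mouth (a point): Centre of the mouth of the housing's slot, 70 mm above the bench.
- wheel_axis (a point): Point on the upright turning axis of the purge valve's handwheel, 87 mm above the bench, at the height of the rim; its axes are those of the valve's brass base, which is fixed to the bench. The green handwheel is 102 mm across, the top of its rim 93 mm above the bench; it turns about the vertical and does not rise. With the wheel at the closed stop, the handle stands over the yellow pointer on the foot, in the direction of this frame's own -x.
- handwheel (a joint): Angle of the handwheel, rad: 0 at the closed stop, growing as it is opened, anticlockwise from above (12.566 is two turns open); it can open to 18.8. It starts 1 to 5 rad open, so less than one turn. It stays where it is left; turning takes about 3 N at the handle, and the hard stop is felt at 0.
- handle: Upright white handle standing on the rim of the handwheel, 45 mm from the wheel's axis: a cylinder 18 mm across and 50 mm tall, from 97 to 147 mm above the bench. Origin at its centre (122 mm above the bench). It spins freely on its own pin, so a gripper holding it need not turn while it carries it around the axis.
- reagent: loose amber bottle, 60 mm across, 115 mm tall; to be left alone. Origin in it at the centre of its underside.
- beaker: loose white plastic beaker, 66 mm across, 80 mm tall; to be left alone. Origin in it at the centre of its underside.
- jar: loose sample jar with blue cap, 56 mm across, 60 mm tall; to be left alone. Origin in it at the centre of its underside.
- spanner: loose steel spanner lying flat; to be left alone. Origin in it at its lying underside.
- clamp_ring: loose steel ring, 52 mm across, 14 mm high; to be left alone. Origin in it at the centre of its underside.
- waste_can: loose grey can, 66 mm across, 100 mm tall; to be left alone. Origin in it at the centre of its underside.
Not all that is in view belongs to the job. Leave any brown look-alike of the housing alone.

How it is judged (in metres and radians):
On the way, in this order (a step that is already met when the one before it is completed fails the run):
1. the cassette is fully home in the housing's slot and let go (z of filter_center in the frame of housing below 0.074 m and horizontal distance between filter_center and slot_mouth below 0.004 m and angle between filter_center's own z axis and vertical below 0.06 rad and contact force between the fingers and filter below 0.1 N), for 0.2 s.
2. the handwheel is turned shut to its stop (value of joint handwheel below 0.06 rad), for 0.1 s.
At the end, for the whole second after the job is handed in: The handwheel rests two turns open (within 0.2 rad), its handle still held between the fingers (over 2 N, grasp point within 35 mm of its centre); the cassette is upright and home in the housing, untouched (within 4 mm sideways and in height) (all of step 1 and value of joint handwheel between 12.366 and 12.766 rad and velocity of joint handwheel between -0.1 and 0.1 rad/s and contact force between the fingers and handle above 2 N and distance between the grasp point and handle below 0.035 m); the arm keeps its last pose, push and grip.
It fails at once if one of the other things on the bench is shifted by more than 30 mm (distance of any of reagent, beaker, jar, spanner, clamp_ring, waste_can from where it was at the start of the episode above 0.03 m).
It also fails if it takes over 72 s, if anything falls off the work surface, if the arm or the gripper's body presses on something with over 40 N, if the wrist force passes 120 N, or if a joint passes its speed limit or range.

### The arm

A 6-joint arm with a two-finger parallel gripper is mounted at the origin on the work surface. World frame = base frame: x ahead of the robot, y to its left, z up, the work surface at z = 0. Lengths are in m, angles in degrees, forces in N, time in s.
With the tool pointing down it reaches from about 0.4 to 0.825 m from the base axis. Payload 7 kg.
Tool frame: the origin (TCP) lies at the very end of the fingers, on their centre line; the grasp point (between the pads) lies 19 mm behind it; y points along the fingers, x is the direction in which the jaws open and shut, and the axes are right-handed (so a half turn about y gives the same grasp; the last joint's range is limited). The gripper opens to 88 mm and grips with 3 to 60 N. Pads are 19 mm wide; open, the fingers measure 130 mm over their backs; the gripper's body (78 mm by 193 mm) begins 47 mm behind the grasp point.
Start: joints at [88.814, 20.546, 0.682, 0, -70.136, -16.507], TCP at [0.205, 0.643, 0.227] pointing down, gripper open.
Joint ranges: [-176.03, 176.03], [-82.01, 121.73], [-58.28, 71.71], [-173.87, 95.51], [-174.79, -0.11], [-173.66, 173.66]. Speed limits (degrees/s): [136.94, 136.94, 172.46, 180, 180, 180].

### API

Orientations are given as [roll, pitch, yaw] about the fixed x, y, z axes, in that order (R = Rz(yaw) Ry(pitch) Rx(roll)).
In Python, from plant import ctrl gives the robot as it stands.
- The arm moves only by the shell command python3 -m crank 'ROWS'. ROWS is JSON, a list that holds one entry, the list of rows, each a list of 5 numbers: the closure, from -1 (fully open) to 1 (shut), then the shift along the tool's x, y, z in mm, then the turn about the tool's y in rad. In form: [[[claw, x, y, z, turn], ...]]. A call has 1 to 12 rows; each row is the pose to reach, as a shift and turn from the pose commanded when the call began, along the tool's axes at that moment; what a row does not reach only later rows make up. A row lasts 1/8 s, in which the tool goes at most 62.5 mm and 10.7 degrees, less where a joint would pass 70% of its speed; a pose out of reach is approached as far as the arm can. A call with a gripper value outside its range is refused whole. The fingers move at their own pace and stop on an object; the grip force is fixed at half the most. Time passes only in rows, so rows that repeat a pose let the fingers close. It gives the time, the measured TCP pose, the force and the opening at its end, in the units of the state.
- ctrl.get_obs(): the state, without advancing time (a new reading comes with each control period).
- ctrl.snapshot(name): name is "side" or "top"; returns the picture (420x560x3 uint8, red, green, blue); there is no depth.
- ctrl.camera_model(name): a dict with "fx", "fy", "cx", "cy" (pixels), "dist_coeffs" ([k1, k2, p1, p2, k3] as OpenCV has them; the pictures are not rectified), "origin" and "orientation" of the camera in the world. Camera axes: x right, y down, z forward; pixel columns grow to the right and rows downward; lengths in m; the calibration is good to about 2 mm. A picture is of the moment at which its call begins. camera_model takes no time and is no camera call.
- ctrl.close_job(): hands the job in, once; it reports no verdict.
Trained networks look in the newest picture that a camera, given by its name, has taken for a name from the list of things; names that differ only in an ending like _2 or _b are one class to them, and where a whole thing is asked for, a point or a joint stands for the part that bears it (a point fixed in the world has none). Each returns a list of dicts, best first, with "confidence" (0 to 1); they miss things now and then, are a little off and sometimes report something else, mostly with a low value. They report only what shows in the picture. A call takes as long as a camera call. They do not tell look-alikes from the thing itself.
- ctrl.find_in(camera, name): "extent" ([left, top, width, height] in pixels, round what is visible of it).
The state is a dict: "clock": time; "joint_pos": joint angles; "qvel": joint speeds; "tau": joint torques, N m; "tool_pos": TCP position; "orientation": TCP orientation; "force": force on the tool from outside, world axes, zero at the start; "moment": the same for the moment, N m; "opening": finger opening in m.
Only numpy, scipy, OpenCV 4.12 (cv2) and the standard library are available. Lean on these libraries where they do the work, as an engineer would, in place of code of your own. Each camera call takes 0.05 s, during which the arm holds its last target.

## Working session

There is one attempt and no reset: what is moved stays moved. The work goes in short steps, Python scripts to look and compute and a shell command to move; the robot and the scene stay as the last step left them, time stands still between calls to the robot, and variables do not carry over. Pictures are saved under pics/ and viewed, and the job is handed in when it is done.

```bash
mkdir -p pics; ls
python3 - <<'E'
from plant import ctrl
import cv2
print(ctrl.get_obs())
for n in("side","top"):
    im=ctrl.snapshot(n); cv2.imwrite(f"pics/{n}0.png",im[:,:,::-1]); print(ctrl.camera_model(n))
    for t in ["filter_center","stand","housing","handwheel","handle","reagent","beaker","jar","spanner","clamp_ring","waste_can"]:
        print(n,t,[(d['confidence'],d['extent']) for d in ctrl.find_in(n,t)][:3])
E
```

```text
pics
{'clock': 0.0, 'joint_pos': array([ 8.88131159e+01,  2.05906216e+01,  6.35332714e-01, -2.05949268e-02,
       -7.01342645e+01, -1.65061560e+01]), 'qvel': array([ 0.09400504,  0.01319154,  0.13884765, -0.07243302,  0.05548511,
        0.00997848]), 'tau': array([ 9.08765778e-04, -5.82712841e+01,  2.93042529e+01,  6.99683368e+00,
        6.95352210e-03, -1.65289262e-04]), 'tool_pos': array([0.20502707, 0.64261749, 0.2256422 ]), 'orientation': array([-8.99931165e+01, -9.13640725e-02, -1.07700059e+02]), 'force': array([-0.98220628, -0.70575814,  0.22067413]), 'moment': array([ 0.01040201,  0.04275694, -0.02575083]), 'opening': 0.08746918120945484}
{'fx': 433.7882344254411, 'fy': 433.7882344254411, 'cx': 273.7207820789983, 'cy': 210.35756431507062, 'dist_coeffs': array([-0.07622759,  0.        ,  0.        ,  0.        ,  0.        ]), 'origin': array([-0.01061607, -0.65724948,  1.11104038]), 'orientation': array([-140.30609191,   -0.2545608 ,  -35.90189725])}
side filter_center [(0.76, [315.7, 259.2, 25.0, 32.0])]
side stand [(0.65, [293.7, 267.5, 61.7, 49.5])]
side housing [(0.8, [
[... 805 characters left out ...]
0.8, [357.4, 189.5, 34.3, 16.7])]
top stand [(0.71, [341.7, 175.2, 56.0, 50.0])]
top housing [(0.93, [122.6, 265.8, 61.7, 57.6]), (0.92, [410.8, 232.5, 53.5, 48.4]), (0.85, [251.7, 169.3, 57.9, 46.9])]
top handwheel [(0.63, [166.6, 178.4, 35.6, 36.6])]
top handle [(0.65, [118.3, 156.3, 16.5, 55.3]), (0.59, [190.8, 193.0, 14.5, 7.8])]
top reagent [(0.93, [219.4, 103.5, 22.0, 24.7])]
top beaker [(0.64, [326.3, 101.2, 24.6, 25.1])]
top jar [(0.83, [279.6, 97.4, 17.8, 22.6]), (0.33, [220.1, 103.2, 24.5, 26.9])]
top spanner [(0.67, [119.9, 153.6, 16.5, 59.7])]
top clamp_ring [(0.58, [356.7, 234.5, 19.0, 21.3]), (0.47, [121.0, 155.2, 13.5, 53.5])]
top waste_can [(0.82, [435.1, 164.1, 31.9, 26.0])]
```

View pics/side0.png

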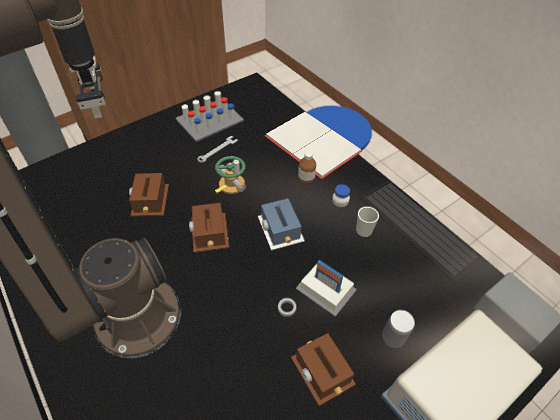

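View pics/top0.png

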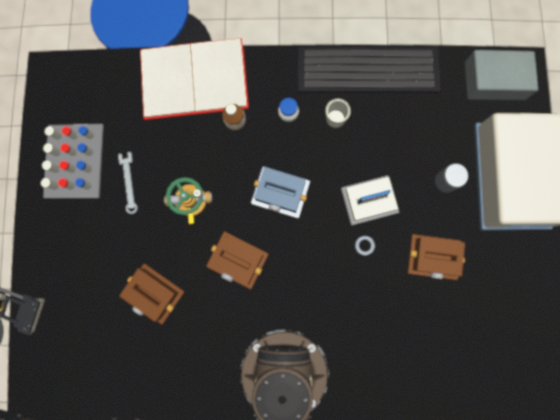

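Run:
```python
import cv2
im=cv2.imread('pics/top0.png')
c=lambda x,y,w,h,s:cv2.resize(im[y:y+h,x:x+w],None,fx=s,fy=s,interpolation=cv2.INTER_CUBIC)
cv2.imwrite('pics/t_a.png',c(240,160,170,90,4.5)); cv2.imwrite('pics/t_b.png',c(100,150,130,90,6))
im=cv2.imread('pics/side0.png')
cv2.imwrite('pics/s_a.png',c(180,150,180,130,4.4))
```

```text
(no output)
```

View pics/t_a.png

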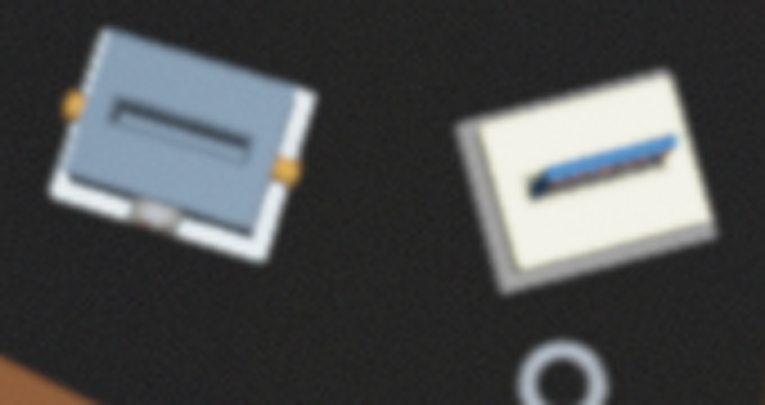

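View pics/t_b.png

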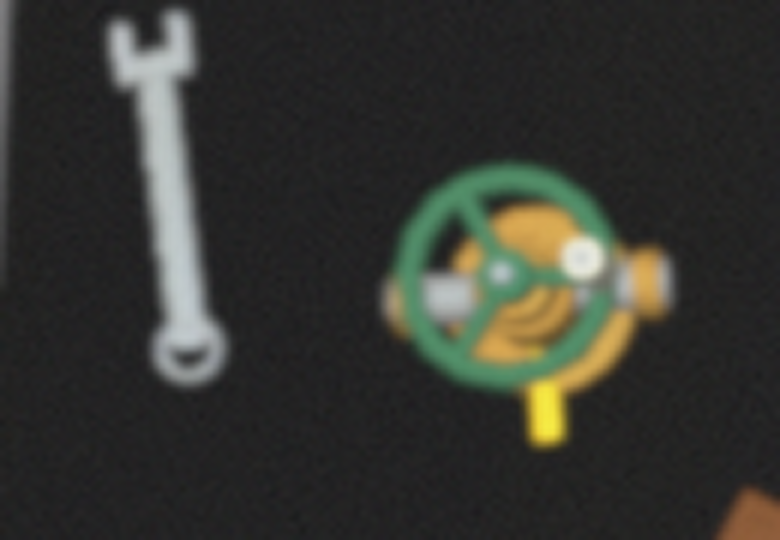

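View pics/s_a.png

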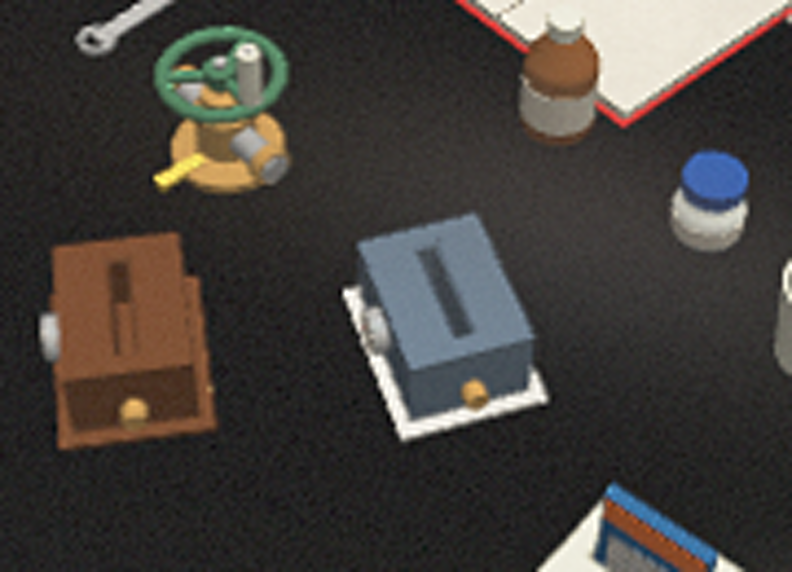

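Top view: the cassette is in the stand at about (373,197). The grey-blue housing is at (281,191) with its slot tilted. The handwheel is at (184,196), with the handle at its right (197,193) and the yellow pointer at its bottom. Next I'll fit poses from both cameras.

```bash
cat > h.py <<'E'
import numpy as np, cv2
from scipy.spatial.transform import Rotation as Ro
from scipy.optimize import minimize, least_squares
from plant import ctrl
CM={n:ctrl.camera_model(n) for n in("side","top")}
def proj(n,P,d=(0,0,0)):
    c=CM[n];R=Ro.from_euler('xyz',c['orientation'],degrees=True).as_matrix()
    rv,_=cv2.Rodrigues(R.T); t=-R.T@c['origin']
    K=np.array([[c['fx'],0,c['cx']],[0,c['fy'],c['cy']],[0,0,1]])
    return cv2.projectPoints(np.asarray(P,float),rv,t,K,c['dist_coeffs'])[0][:,0]
def ray(n,uv,z):
    c=CM[n];R=Ro.from_euler('xyz',c['orientation'],degrees=True).as_matrix()
    K=np.array([[c['fx'],0,c['cx']],[0,c['fy'],c['cy']],[0,0,1]])
    p=cv2.undistortPoints(np.array(uv,float).reshape(-1,1,2),K,c['dist_coeffs'])[:,0]
    d=np.c_[p,np.ones(len(p))]@R.T
    s=(z-c['origin'][2])/d[:,2]
    return c['origin']+s[:,None]*d
E
python3 - <<'E'
from h import *
o=lambda a,s,x,y:np.array(a)/s+np.array([x,y])-0.4
H=ray('top',o([(108,30),(298,90),(250,235),(70,180)],4.5,240,160),.07)
print('H top',H.round(4),H.mean(0))
print('slot top',ray('top',o([(115,98),(250,140)],4.5,240,160),.07).round(4))
S=ray('top',o([(478,125),(668,72),(715,222),(520,270)],4.5,240,160),.04);print('S',S.round(4),S.mean(0))
f=lambda a:o(a,4.4,180,150)
H=ray('side',f([(357,240),(477,213),(533,338),(412,363)]),.07);print('H side',H.round(4),H.mean(0))
w=lambda a:o(a,6,100,150)
print('handle',ray('top',w([(583,258)]),.147),ray('side',f([(246,48)]),.147))
print('wheel',ray('top',w([(507,277)]),.090),ray('side',f([(221,76)]),.090))
print('pointer',ray('top',w([(542,385),(548,443)]),.015))
E
```

```text
H top [[ 0.567   0.0527  0.07  ]
 [ 0.5297 -0.0622  0.07  ]
 [ 0.4419 -0.0329  0.07  ]
 [ 0.4753  0.0751  0.07  ]] [0.50346811 0.00817109 0.07      ]
slot top [[ 0.5252  0.0482  0.07  ]
 [ 0.4993 -0.0331  0.07  ]]
S [[ 0.5127 -0.1735  0.04  ]
 [ 0.5455 -0.2916  0.04  ]
 [ 0.4522 -0.3179  0.04  ]
 [ 0.4232 -0.1976  0.04  ]] [ 0.48339358 -0.24513608  0.04      ]
H side [[ 0.4815  0.0845  0.07  ]
 [ 0.567   0.0549  0.07  ]
 [ 0.5292 -0.0589  0.07  ]
 [ 0.449  -0.0277  0.07  ]] [0.5066914  0.01319234 0.07      ]
handle [[0.4836993  0.22029071 0.147     ]] [[0.48431572 0.22742514 0.147     ]]
wheel [[0.48353175 0.26511684 0.09      ]] [[0.48165046 0.265028   0.09      ]]
pointer [[0.4427533  0.2630269  0.015     ]
 [0.41544109 0.25955539 0.015     ]]
```

```bash
cat >> h.py <<'E'
def rect(a,b,z,skip=()):
    c=[(-a/2,-b/2,z),(a/2,-b/2,z),(a/2,b/2,z),(-a/2,b/2,z)]
    return [(c[i],c[(i+1)%4]) for i in range(4) if i not in skip]
def edgefit(ims,segs,p,iters=8,win=3.5):
    from scipy.ndimage import map_coordinates
    g={n:cv2.GaussianBlur(ims[n].astype(float),(0,0),.7) for n in ims}
    P=[];D=[]
    for a,b in segs:
        a,b=np.array(a),np.array(b)
        for t in np.linspace(.08,.92,25): P.append(a+t*(b-a));D.append((b-a)*.02)
    P=np.array(P);D=np.array(D);p=np.array(p,float)
    W=lambda p,L:np.c_[L[:,0]*np.cos(p[2])-L[:,1]*np.sin(p[2])+p[0],L[:,0]*np.sin(p[2])+L[:,1]*np.cos(p[2])+p[1],L[:,2]]
    s=np.arange(-win,win+.01,.25)
    for it in range(iters):
        obs={}
        for n in ims:
            q=proj(n,W(p,P));q2=proj(n,W(p,P+D));t=q2-q;t/=np.linalg.norm(t,axis=1)[:,None];nn=np.c_[-t[:,1],t[:,0]]
            pts=q[:,None]+s[None,:,None]*nn[:,None]
            v=np.stack([map_coordinates(g[n][:,:,k],[pts[...,1],pts[...,0]],order=1) for k in range(3)],-1)
            G=np.linalg.norm(np.gradient(v,axis=1),axis=2)*np.exp(-(s/win)**2/2)
            k=G.argmax(1);ok=(G.max(1)>2.0)
            obs[n]=(q+s[k][:,None]*nn,nn,ok)
        def res(p,sel=None):
            return np.concatenate([(((proj(n,W(p,P))-obs[n][0])*obs[n][1]).sum(1)*obs[n][2]) for n in obs])
        r=least_squares(res,p,loss='soft_l1',f_scale=.4);p=r.x
    return p,np.sqrt(np.mean(np.minimum(abs(r.fun),2)**2))
E
cat > fit1.py <<'E'
from h import *
ims={n:cv2.imread(f'pics/{n}0.png') for n in('top','side')}
Hs=rect(.09,.12,.07); sl=rect(.013,.083,.07); so=rect(.019,.089,.07)
for nm,segs,p0 in [('H',Hs,(.505,.01,.3)),('H+foot',Hs+rect(.11,.14,0.0),(.505,.01,.3)),('Hslot',sl,(.51,.009,.3)),('S',rect(.09,.12,.04),(.483,-.245,-.27)),('S+base',rect(.09,.12,.04)+rect(.09,.12,0),(.483,-.245,-.27)),('Cas',rect(.01,.08,.112),(.483,-.245,-.27))]:
    for sub in(('top','side'),('top',),('side',)):
        p,e=edgefit({k:ims[k] for k in sub},segs,p0); print(nm,sub,p.round(4),np.degrees(p[2]).round(2),e.round(2))
E
python3 fit1.py
```

```text
H ('top', 'side') [0.491  0.0061 0.3324] 19.04 1.48
H ('top',) [0.4901 0.004  0.3851] 22.07 1.39
H ('side',) [ 0.5009  0.0131 -0.1693] -9.7 1.09
H+foot ('top', 'side') [0.4996 0.0105 0.1422] 8.15 1.45
H+foot ('top',) [0.4964 0.0056 0.209 ] 11.98 1.47
H+foot ('side',) [0.4995 0.0117 0.049 ] 2.81 1.37
Hslot ('top', 'side') [ 0.5069  0.0092 -0.3001] -17.2 0.87
Hslot ('top',) [ 1.2719 -2.4141 -0.171 ] -9.8 0.0
Hslot ('side',) [ 0.5008 -0.0018 -0.298 ] -17.07 1.13
S ('top', 'side') [ 0.4764 -0.244   0.0573] 3.28 1.34
S ('top',) [ 0.4769 -0.2429 -0.0714] -4.09 1.46
S ('side',) [ 0.4788 -0.243   0.1796] 10.29 1.05
S+base ('top', 'side') [ 0.4758 -0.2409 -0.1844] -10.56 1.5
S+base ('top',) [ 0.475  -0.2417 -0.1936] -11.09 1.47
S+base ('side',) [ 0.4777 -0.2397 -0.1597] -9.15 1.52
Cas ('top', 'side') [ 0.4818 -0.2448  0.2586] 14.81 1.04
Cas ('top',) [ 0.4802 -0.2484  0.3144] 18.02 1.08
Cas ('side',) [ 0.4825 -0.2426  0.2585] 14.81 0.41
```

```bash
sed -i 's/,\.3)/,-.305)/g; s/,-\.27)/,.265)/g' fit1.py; python3 fit1.py
```

```text
H ('top', 'side') [ 0.5045  0.0121 -0.3095] -17.73 0.89
H ('top',) [ 0.5045  0.0115 -0.2999] -17.18 1.06
H ('side',) [ 0.5046  0.0122 -0.3095] -17.73 0.63
H+foot ('top', 'side') [ 0.5065  0.0116 -0.3022] -17.31 0.91
H+foot ('top',) [ 0.5064  0.0101 -0.3036] -17.4 0.96
H+foot ('side',) [ 0.5064  0.0126 -0.3048] -17.46 0.78
Hslot ('top', 'side') [ 0.507   0.0092 -0.301 ] -17.25 0.88
Hslot ('top',) [ 0.5096  0.0072 -0.3144] -18.01 0.69
Hslot ('side',) [ 0.5044  0.01   -0.2946] -16.88 0.26
S ('top', 'side') [ 0.4838 -0.2427  0.2492] 14.28 0.67
S ('top',) [ 0.4847 -0.2448  0.2531] 14.5 0.61
S ('side',) [ 0.4831 -0.2414  0.2507] 14.36 0.34
S+base ('top', 'side') [ 0.4847 -0.2464  0.2558] 14.66 1.26
S+base ('top',) [ 0.487  -0.2473  0.2524] 14.46 1.14
S+base ('side',) [ 0.4812 -0.2405  0.2558] 14.66 1.3
Cas ('top', 'side') [ 0.4819 -0.2449  0.2606] 14.93 1.04
Cas ('top',) [ 0.4805 -0.2501  0.3443] 19.73 1.12
Cas ('side',) [ 0.4826 -0.2426  0.2576] 14.76 0.43
```

```bash
cat >> h.py <<'E'
def T():
    o=ctrl.get_obs();return o,Ro.from_euler('xyz',o['orientation'],degrees=True).as_matrix()
def show():
    o,R=T();print('t',o['clock'],'tcp',o['tool_pos'].round(4),'xaxis yaw',np.degrees(np.arctan2(R[1,0],R[0,0])).round(2),'j6',o['joint_pos'].round(1),'F',o['force'].round(1),'M',o['moment'].round(2),'open',round(o['opening'],4));return o,R
def goto(xyz,xyaw=None):
    "shift in tool mm and turn rad needed; turn for x axis yaw (mod 180)"
    o,R=T();d=R.T@(np.array(xyz)-o['tool_pos'])*1000
    s='';
    if xyaw is not None:
        cur=np.arctan2(R[1,0],R[0,0]);dy=(np.radians(xyaw)-cur+np.pi/2)%np.pi-np.pi/2
        s=f' turn {-dy:.4f} rad or {-dy+np.pi*np.sign(dy):.4f}'
    print('shift',d.round(1),s)
E
python3 - <<'E'
from h import *
o,R=show();print(R.round(3))
goto((.4835,-.243,.17),14.5)
E
```

```text
t 1.2 tcp [0.2052 0.643  0.2266] xaxis yaw -107.69 j6 [ 88.8  20.5   0.7   0.  -70.1 -16.5] F [ 0.2 -1.6 -0.4] M [-0.03 -0.04  0.01] open 0.0878
[[-0.304  0.     0.953]
 [-0.953 -0.    -0.304]
 [ 0.    -1.     0.   ]]
shift [759.5  56.6 534.4]  turn 1.0089 rad or -2.1327
```

```bash
python3 -m crank '[[[-1,332,-10,416,1.009],[-1,332,-10,416,1.009],[-1,332,-10,416,1.009],[-1,332,-10,416,1.009],[-1,332,-10,416,1.009],[-1,332,-10,416,1.009],[-1,332,-10,416,1.009],[-1,332,-10,416,1.009],[-1,332,-10,416,1.009],[-1,332,-10,416,1.009]]]'
python3 - <<'E'
from h import *
show();goto((.4835,-.243,.16),14.5)
E
```

```text
clock: 2.45
tool_pos: [0.5015, 0.1984, 0.2366]
orientation: [-90.0, 0.0, -165.7]
force: [-0.4, 0.1, -0.1]
opening: 0.0874
t 2.45 tcp [0.5015 0.1984 0.2366] xaxis yaw -165.7 j6 [ 42.4   7.4 -15.6   0.  -67.  -28.1] F [-0.4  0.1 -0.1] M [ 0.14 -0.01 -0.04] open 0.0874
shift [126.5  76.7 423.2]  turn -0.0034 rad or 3.1382
```

```bash
python3 -m crank '[[[-1,126,76,423,0],[-1,126,76,423,0],[-1,126,76,423,0],[-1,126,76,423,0],[-1,126,76,423,0],[-1,126,76,423,0],[-1,126,76,423,0],[-1,126,76,423,0],[-1,126,76,423,0],[-1,126,76,423,0]]]'
python3 - <<'E'
from h import *
show();goto((.4835,-.243,.072),14.5)
for n in('side','top'): cv2.imwrite(f'pics/{n}1.png',ctrl.snapshot(n)[:,:,::-1])
im=cv2.imread('pics/side1.png');cv2.imwrite('pics/s1c.png',cv2.resize(im[190:340,240:400],None,fx=4,fy=4,interpolation=cv2.INTER_CUBIC))
E
```

```text
clock: 3.7
tool_pos: [0.485, -0.2394, 0.161]
orientation: [-90.0, 0.0, -165.4]
force: [-0.1, 0.3, 0.7]
opening: 0.0876
t 3.7 tcp [ 0.485  -0.2394  0.161 ] xaxis yaw -165.42 j6 [ -5.5  11.  -21.6  -0.  -57.3  20.1] F [-0.1  0.3  0.7] M [ 0.11 -0.04 -0.02] open 0.0876
shift [ 2.4 89.   3.1]  turn 0.0014 rad or -3.1402
```

View pics/s1c.png

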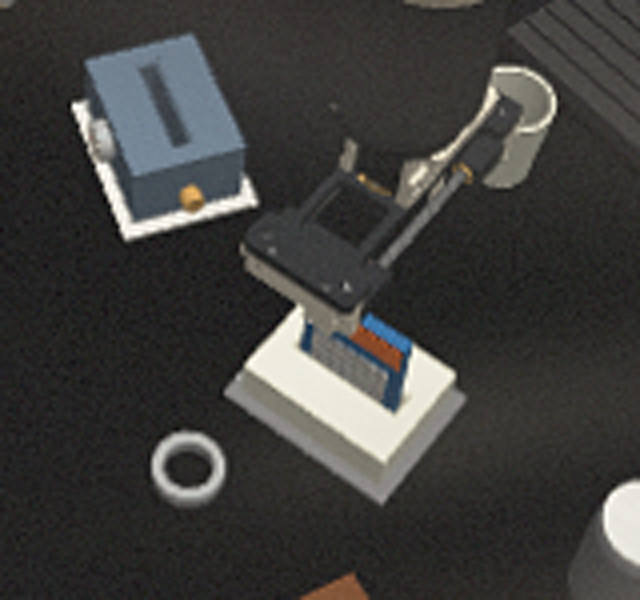

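```bash
python3 -m crank '[[[-1,2.4,30,3,0],[-1,2.4,60,3,0],[-1,2.4,88,3,0],[-1,2.4,88,3,0],[-1,2.4,88,3,0]]]'
python3 - <<'E'
from h import *
show();goto((.4835,-.243,.072),14.5)
E
```

```text
clock: 4.42
tool_pos: [0.4839, -0.2439, 0.0738]
orientation: [-90.0, 0.1, -165.4]
force: [0.2, 0.3, 1.3]
opening: 0.088
t 4.425 tcp [ 0.4839 -0.2439  0.0738] xaxis yaw -165.42 j6 [ -6.   16.8 -27.4   0.  -45.7  20.6] F [0.2 0.3 1.3] M [ 0.08 -0.03 -0.03] open 0.088
shift [ 0.2  1.8 -0.9]  turn 0.0013 rad or -3.1403
```

```bash
python3 -m crank '[[[1,0,0,0,0],[1,0,0,0,0],[1,0,0,0,0],[1,0,0,0,0],[1,0,0,0,0],[1,0,0,0,0]]]'
python3 - <<'E'
from h import *
show()
E
```

```text
clock: 5.18
tool_pos: [0.4829, -0.2443, 0.0725]
orientation: [-90.0, -0.0, -165.5]
force: [-1.5, 0.2, 0.2]
opening: 0.0331
t 5.175 tcp [ 0.4829 -0.2443  0.0725] xaxis yaw -165.51 j6 [ -6.1  16.9 -27.5   0.  -45.7  20.6] F [-1.5  0.2  0.2] M [ 0.07 -0.05 -0.01] open 0.0331
```

```bash
python3 -m crank '[[[1,0,0,0,0],[1,0,0,0,0],[1,0,0,0,0],[1,0,0,0,0],[1,0,0,0,0]]]'
python3 - <<'E'
from h import *
show()
E
```

```text
clock: 5.8
tool_pos: [0.4828, -0.2442, 0.0725]
orientation: [-90.0, -0.0, -165.5]
force: [0.1, -0.6, -0.5]
opening: 0.0099
t 5.8 tcp [ 0.4828 -0.2442  0.0725] xaxis yaw -165.5 j6 [ -6.1  16.9 -27.5  -0.  -45.7  20.6] F [ 0.1 -0.6 -0.5] M [0.01 0.01 0.02] open 0.0099
```

```bash
python3 -m crank '[[[1,0,-20,0,0],[1,0,-45,0,0],[1,0,-75,0,0],[1,0,-100,0,0],[1,0,-100,0,0],[1,0,-100,0,0]]]'
python3 - <<'E'
from h import *
show();goto((.506,.0105,.175),-17.3)
E
```

```text
clock: 6.55
tool_pos: [0.4821, -0.2439, 0.1714]
orientation: [-90.1, -0.1, -165.5]
force: [-0.8, 0.1, -2.7]
opening: 0.0097
t 6.55 tcp [ 0.4821 -0.2439  0.1714] xaxis yaw -165.53 j6 [ -6.1  10.5 -20.8  -0.  -58.8  20.6] F [-0.8  0.1 -2.7] M [ 0.08  0.   -0.  ] open 0.0097
shift [ -86.7   -3.4 -240.4]  turn 0.5546 rad or -2.5870
```

```bash
python3 -m crank '[[[1,-29,-4,-80,0.18],[1,-58,-4,-160,0.36],[1,-87,-4,-240,0.5546],[1,-87,-4,-240,0.5546],[1,-87,-4,-240,0.5546],[1,-87,-4,-240,0.5546],[1,-87,-4,-240,0.5546],[1,-87,-4,-240,0.5546]]]'
python3 - <<'E'
from h import *
show();goto((.506,.0105,.175),-17.3)
for n in('side','top'): cv2.imwrite(f'pics/{n}2.png',ctrl.snapshot(n)[:,:,::-1])
c=lambda im,x,y,w,h,s:cv2.resize(im[y:y+h,x:x+w],None,fx=s,fy=s,interpolation=cv2.INTER_CUBIC)
a=c(cv2.imread('pics/side2.png'),230,160,100,110,5);b=c(cv2.imread('pics/top2.png'),240,150,100,80,5)
cv2.imwrite('pics/s2c.png',a);cv2.imwrite('pics/t2c.png',b)
E
```

```text
clock: 7.55
tool_pos: [0.5066, 0.009, 0.176]
orientation: [-90.0, -0.1, 162.7]
force: [-0.6, -0.5, -2.3]
opening: 0.0099
t 7.55 tcp [0.5066 0.009  0.176 ] xaxis yaw 162.65 j6 [ 23.3   7.1 -24.4  -0.  -58.6 -40.6] F [-0.6 -0.5 -2.3] M [ 0.07 -0.08  0.05] open 0.0099
shift [ 1.1  1.  -1.3]  turn -0.0008 rad or 3.1408
```

View pics/s2c.png

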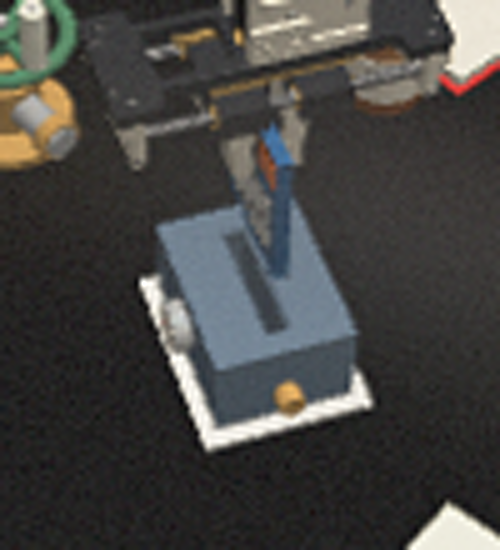

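View pics/t2c.png

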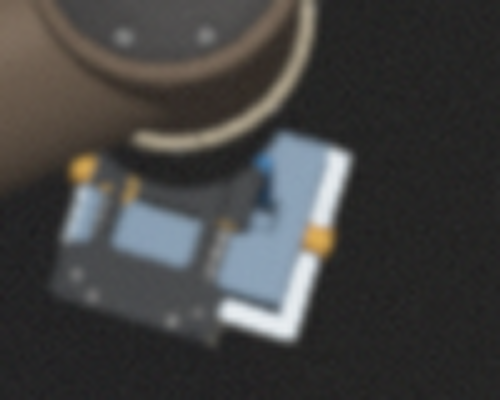

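Run:
```python
from h import *
im=cv2.imread('pics/side2.png')
s=6;x0,y0,w,h=250,170,80,85
a=cv2.resize(im[y0:y0+h,x0:x0+w],None,fx=s,fy=s,interpolation=cv2.INTER_CUBIC)
b=a.copy()
def dr(p,L,col):
    L=np.array(L);c,sn=np.cos(p[3]),np.sin(p[3]);W=np.c_[L[:,0]*c-L[:,1]*sn+p[0],L[:,0]*sn+L[:,1]*c+p[1],L[:,2]+p[2]]
    q=((proj('side',W)-[x0,y0]+.5)*s).astype(int);print(q.tolist());cv2.polylines(b,[q.reshape(-1,1,2)],True,col,1)
y=np.radians(-17.35)
z=.176-.0105
for L in([(-.005,-.04,-.05),(.005,-.04,-.05),(.005,-.04,.05),(-.005,-.04,.05)],[(-.005,-.04,.05),(.005,-.04,.05),(.005,.04,.05),(-.005,.04,.05)]): dr((.5066,.009,z,y),L,(0,255,255))
dr((.506,.0105,.07,y),[(-.0065,-.0415,0),(.0065,-.0415,0),(.0065,.0415,0),(-.0065,.0415,0)],(0,0,255))
dr((.506,.0105,.07,y),[(-.045,-.06,0),(.045,-.06,0),(.045,.06,0),(-.045,.06,0)],(0,255,0))
cv2.imwrite('pics/ov2.png',np.hstack([a,b])[:, :])
```

```text
[[210, 281], [229, 276], [235, 140], [215, 145]]
[[215, 145], [235, 140], [179, 22], [159, 27]]
[[203, 339], [227, 332], [174, 214], [150, 220]]
[[142, 386], [311, 341], [231, 171], [70, 212]]
```

View pics/ov2.png

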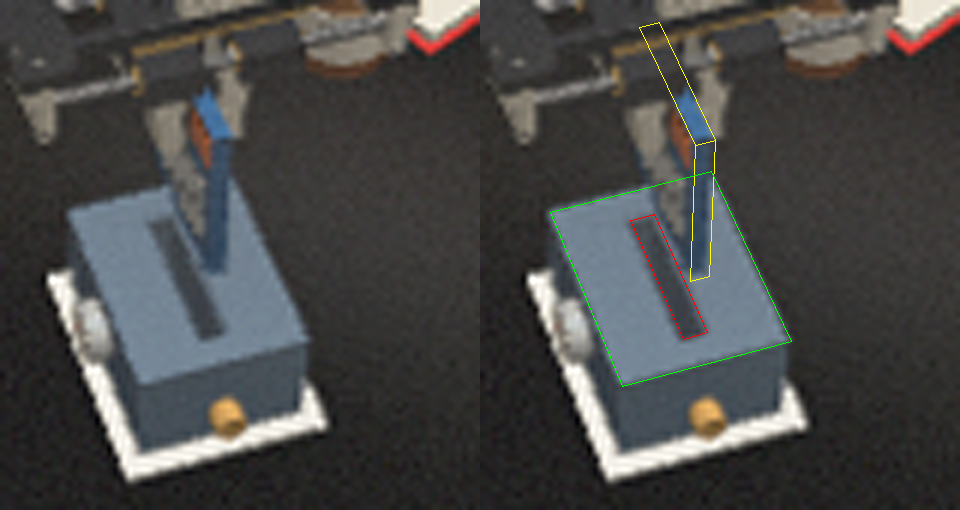

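Run:
```python
from h import *
im={'side':cv2.imread('pics/side2.png')}
z=.176-.0105
a=[(-.005,-.04,z-.05),(.005,-.04,z-.05),(.005,-.04,z+.05),(-.005,-.04,z+.05)]
y=np.radians(-17.35)
for segs in([(a[0],a[1]),(a[1],a[2]),(a[3],a[0]),(a[3],a[2])],[(a[0],a[1]),(a[1],a[2])],[(a[0],a[1]),(a[1],a[2]),(a[1],(.005,0,z-.05))],[(a[1],a[2]),(a[2],(.005,-.015,z+.05)),(a[3],a[2])]):
  for p0 in((.5066,.009,y),(.507,.012,y)):
    p,e=edgefit(im,segs,p0);print(p.round(4),np.degrees(p[2]).round(1),round(e,2))
H=rect(.09,.12,.07,skip=(2,))
for segs in (H,rect(.013,.083,.07)):
    for w in(2,3.5): print('H',edgefit(im,segs,(.505,.011,y),win=w))
```

```text
[0.5666 0.1118 0.6813] 39.0 0.82
[17.7118 21.0831 -0.6676] -38.2 0.0
[ 0.5326 -0.0125 -1.2066] -69.1 0.47
[0.481  0.0105 0.442 ] 25.3 0.69
[ 0.5204  0.0047 -0.6974] -40.0 0.49
[ 0.5201  0.0051 -0.6831] -39.1 0.49
[0.4839 0.0115 0.2798] 16.0 0.83
[ 0.4941  0.0106 -0.1082] -6.2 0.83
H (array([ 0.5051383 ,  0.01206609, -0.30723058]), np.float64(0.38526604431705347))
H (array([ 0.50474935,  0.01218529, -0.31032578]), np.float64(0.6969614648130065))
H (array([ 0.5039135 ,  0.01001594, -0.27772125]), np.float64(0.21633282839005716))
H (array([ 0.50390041,  0.00996788, -0.27773873]), np.float64(0.40857219703616393))
```

```bash
python3 -m crank '[[[1,2.2,10,2,0],[1,2.2,25,2,0],[1,2.2,38,2,0],[1,2.2,38,2,0],[1,2.2,38,2,0]]]'
python3 - <<'E'
from h import *
o,R=show()
for n in('side',): cv2.imwrite(f'pics/{n}3.png',ctrl.snapshot(n)[:,:,::-1])
im=cv2.imread('pics/side3.png')
s=6;x0,y0,w,h=250,170,80,85
cv2.imwrite('pics/s3c.png',cv2.resize(im[y0:y0+h,x0:x0+w],None,fx=s,fy=s,interpolation=cv2.INTER_CUBIC))
E
```

```text
clock: 8.28
tool_pos: [0.5046, 0.0087, 0.1386]
orientation: [-90.0, 0.0, 162.7]
force: [0.1, -0.2, -1.8]
opening: 0.0096
t 8.275 tcp [0.5046 0.0087 0.1386] xaxis yaw 162.73 j6 [ 23.3   9.  -27.5   0.  -53.4 -40.6] F [ 0.1 -0.2 -1.8] M [ 0.11 -0.09  0.01] open 0.0096
```

View pics/s3c.png

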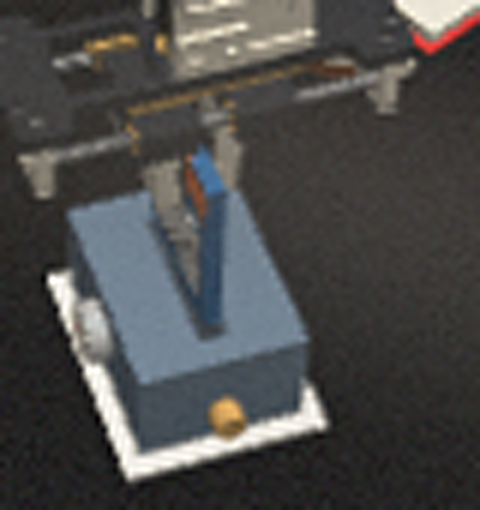

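```bash
python3 -m crank '[[[1,-1,5,-0.5,0],[1,-1,9,-0.5,0],[1,-1,12,-0.5,0],[1,-1,14,-0.5,0],[1,-1,14,-0.5,0]]]'
python3 - <<'E'
from h import *
o,R=show();print(R.T@o['force'],R.T@o['moment'])
for n in('side',): cv2.imwrite(f'pics/{n}4.png',ctrl.snapshot(n)[:,:,::-1])
im=cv2.imread('pics/side4.png')
s=6;x0,y0,w,h=250,170,80,85
cv2.imwrite('pics/s4c.png',cv2.resize(im[y0:y0+h,x0:x0+w],None,fx=s,fy=s,interpolation=cv2.INTER_CUBIC))
E
```

```text
clock: 8.95
tool_pos: [0.5054, 0.0087, 0.1244]
orientation: [-90.0, -0.0, 162.7]
force: [0.4, -0.0, -2.6]
opening: 0.0097
t 8.95 tcp [0.5054 0.0087 0.1244] xaxis yaw 162.72 j6 [ 23.3  10.1 -28.5  -0.  -51.5 -40.6] F [ 0.4 -0.  -2.6] M [ 0.03 -0.07 -0.04] open 0.0097
[-0.35258554  2.64172831 -0.06909122] [-0.04596721  0.04430019  0.06138961]
```

View pics/s4c.png

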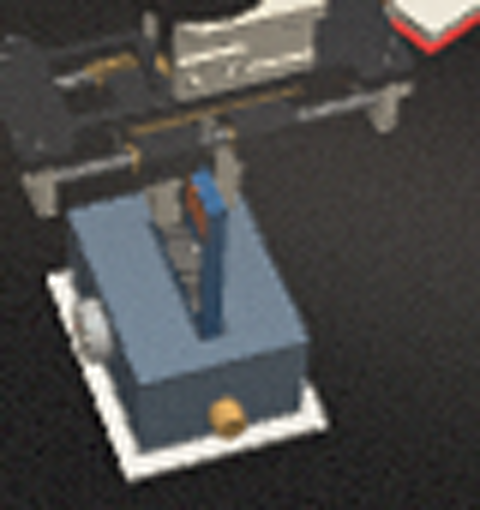

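```bash
python3 -m crank '[[[1,0,4,0,0],[1,0,8,0,0],[1,0,12,0,0],[1,0,12,0,0]]]'
python3 - <<'E'
from h import *
o,R=show();print(R.T@o['force'],R.T@o['moment'])
E
```

```text
clock: 9.5
tool_pos: [0.5052, 0.0087, 0.1121]
orientation: [-90.0, -0.0, 162.7]
force: [-0.0, 0.3, -1.8]
opening: 0.0099
t 9.5 tcp [0.5052 0.0087 0.1121] xaxis yaw 162.72 j6 [ 23.3  10.9 -29.3  -0.  -49.8 -40.6] F [-0.   0.3 -1.8] M [ 0.06 -0.09  0.03] open 0.0099
[ 0.11449998  1.78701351 -0.31821536] [-0.08195144 -0.03470551  0.06854353]
```

Clear inside, so I'll continue down.

```bash
python3 -m crank '[[[1,0,5,0,0],[1,0,10,0,0],[1,0,15,0,0],[1,0,20,0,0],[1,0,25,0,0],[1,0,27,0,0],[1,0,27,0,0]]]'
python3 - <<'E'
from h import *
o,R=show();print(R.T@o['force'],R.T@o['moment'])
E
```

```text
clock: 10.38
tool_pos: [0.5054, 0.0088, 0.0854]
orientation: [-90.0, -0.0, 162.7]
force: [-0.4, 1.2, -2.0]
opening: 0.0097
t 10.375 tcp [0.5054 0.0088 0.0854] xaxis yaw 162.72 j6 [ 23.3  12.9 -31.1   0.  -46.1 -40.6] F [-0.4  1.2 -2. ] M [ 0.05 -0.07 -0.06] open 0.0097
[ 0.7270447   2.01833639 -1.03935978] [-0.07160422  0.05978576  0.05341364]
```

```bash
python3 -m crank '[[[1,0,2,0,0],[1,0,4,0,0],[1,0,5,0,0],[1,0,6,0,0],[1,0,6,0,0]]]'
python3 - <<'E'
from h import *
o,R=show();print(R.T@o['force'],R.T@o['moment'])
E
```

```text
clock: 11.0
tool_pos: [0.5055, 0.0088, 0.0805]
orientation: [-90.0, 0.0, 162.7]
force: [-3.7, 0.6, 8.4]
opening: 0.0101
t 11.0 tcp [0.5055 0.0088 0.0805] xaxis yaw 162.74 j6 [ 23.3  13.3 -31.4   0.  -45.3 -40.6] F [-3.7  0.6  8.4] M [ 0.32  1.59 -0.04] open 0.0101
[ 3.67338041 -8.41870227  0.48655149] [ 0.16377274  0.03591988 -1.6184954 ]
```

```bash
python3 -m crank '[[[-1,0,6,0,0],[-1,0,5,0,0],[-1,0,5,0,0],[-1,0,5,0,0],[-1,0,5,0,0],[-1,0,5,0,0],[-1,0,-40,0,0],[-1,0,-85,0,0],[-1,0,-115,0,0],[-1,0,-115,0,0]]]'
python3 - <<'E'
from h import *
o,R=show()
for n in('side','top'): cv2.imwrite(f'pics/{n}5.png',ctrl.snapshot(n)[:,:,::-1])
im=cv2.imread('pics/side5.png')
s=6;x0,y0,w,h=250,170,80,85
cv2.imwrite('pics/s5c.png',cv2.resize(im[y0:y0+h,x0:x0+w],None,fx=s,fy=s,interpolation=cv2.INTER_CUBIC))
E
```

```text
clock: 12.25
tool_pos: [0.5069, 0.0092, 0.1972]
orientation: [-90.2, 0.2, 162.7]
force: [-0.3, 0.7, -0.9]
opening: 0.0875
t 12.25 tcp [0.5069 0.0092 0.1972] xaxis yaw 162.74 j6 [ 23.3   5.8 -22.9   0.  -61.1 -40.6] F [-0.3  0.7 -0.9] M [ 0.12 -0.05 -0.  ] open 0.0875
```

View pics/s5c.png

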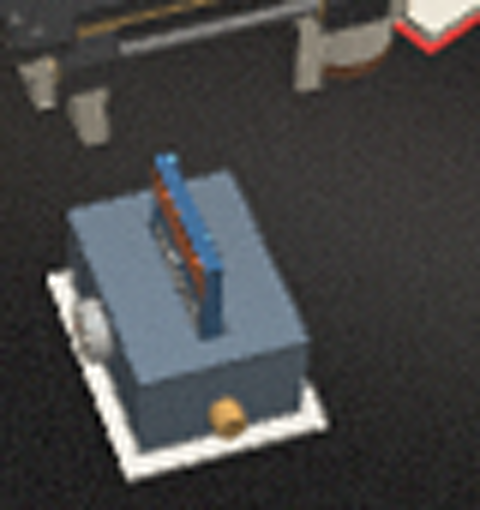

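Run:
```python
from h import *
ims={n:cv2.imread(f'pics/{n}0.png') for n in('top','side')}
def circ(r,z,n=24):
    t=np.linspace(0,2*np.pi,n+1);return [((r*np.cos(a),r*np.sin(a),z),(r*np.cos(b),r*np.sin(b),z)) for a,b in zip(t,t[1:])]
for sub in(('top','side'),('top',),('side',)):
    i={k:ims[k] for k in sub}
    for w in(2,3): print('wheel',sub,w,edgefit(i,circ(.051,.088),(.4826,.265,0),win=w))
    print('handle',sub,edgefit(i,circ(.009,.147,12),(.484,.2235,0),win=2))
o,R=show();goto((.484,.2235,.165),0)
```

```text
wheel ('top', 'side') 2 (array([0.48404826, 0.26795476, 0.0245859 ]), np.float64(0.46303349706885255))
wheel ('top', 'side') 3 (array([0.48393032, 0.26787782, 0.02898209]), np.float64(0.6180178212693018))
handle ('top', 'side') (array([ 0.48355394,  0.2213859 , -0.00537142]), np.float64(0.2884572357964837))
wheel ('top',) 2 (array([ 0.48427845,  0.26694644, -0.00154708]), np.float64(0.5054770370700877))
wheel ('top',) 3 (array([ 0.48425977,  0.26690612, -0.01139154]), np.float64(0.6279222121052385))
handle ('top',) (array([0.48403043, 0.22073454, 0.05970989]), np.float64(0.17745674029936437))
wheel ('side',) 2 (array([0.48418008, 0.26986306, 0.08468185]), np.float64(0.33785099186315504))
wheel ('side',) 3 (array([0.48393368, 0.26968273, 0.07649729]), np.float64(0.5605604551181383))
handle ('side',) (array([ 0.48305889,  0.22286937, -0.35150699]), np.float64(0.1613089166817565))
t 12.35 tcp [0.5052 0.0089 0.1944] xaxis yaw 162.71 j6 [ 23.3   5.9 -23.1  -0.  -61.  -40.6] F [ 0.  -0.7 -1.2] M [ 0.09 -0.1   0.05] open 0.0871
shift [  84.1   29.5 -198.6]  turn -0.3018 rad or 2.8398
```

```bash
python3 -m crank '[[[-1,21,0,-50,-0.08],[-1,42,0,-100,-0.15],[-1,63,0,-150,-0.23],[-1,84,8,-197,-0.302],[-1,84,16,-197,-0.302],[-1,84,24,-197,-0.302],[-1,84,24,-197,-0.302]]]'
python3 - <<'E'
from h import *
show();goto((.4835,.2217,.106),0)
for n in('side',): cv2.imwrite(f'pics/{n}6.png',ctrl.snapshot(n)[:,:,::-1])
im=cv2.imread('pics/side6.png')
s=6;x0,y0,w,h=190,110,100,90
cv2.imwrite('pics/s6c.png',cv2.resize(im[y0:y0+h,x0:x0+w],None,fx=s,fy=s,interpolation=cv2.INTER_CUBIC))
E
```

```text
clock: 13.22
tool_pos: [0.4833, 0.2205, 0.1693]
orientation: [-89.9, -0.1, 179.9]
force: [1.0, -0.5, -0.5]
opening: 0.0876
t 13.225 tcp [0.4833 0.2205 0.1693] xaxis yaw 179.94 j6 [ 45.7   9.8 -22.   -0.  -58.4 -45.7] F [ 1.  -0.5 -0.5] M [ 0.1  -0.03  0.05] open 0.0876
shift [-0.4 63.3 -1.3]  turn -0.0010 rad or 3.1406
```

View pics/s6c.png

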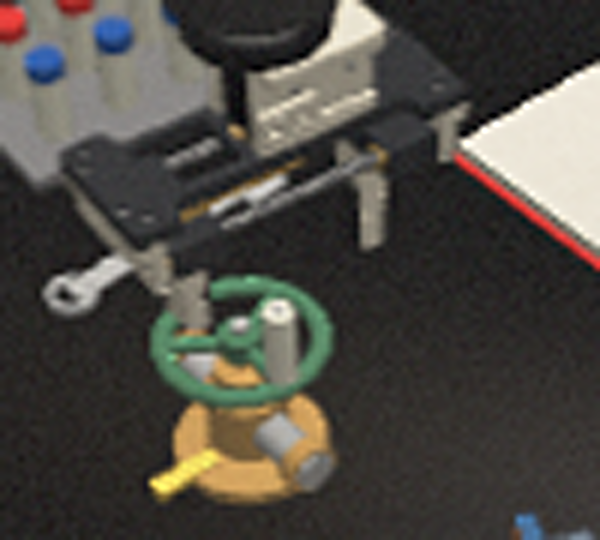

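```bash
python3 -m crank '[[[-1,0,25,-1.3,0],[-1,0,50,-1.3,0],[-1,0,63,-1.3,0],[-1,0,63,-1.3,0],[1,0,63,-1.3,0],[1,0,63,-1.3,0],[1,0,63,-1.3,0],[1,0,63,-1.3,0],[1,0,63,-1.3,0],[1,0,63,-1.3,0],[1,0,63,-1.3,0],[1,0,63,-1.3,0]]]'
python3 -m crank '[[[1,0,0,0,0],[1,0,0,0,0],[1,0,0,0,0]]]'
python3 - <<'E'
from h import *
show()
E
```

```text
clock: 14.78
tool_pos: [0.4837, 0.2231, 0.1075]
orientation: [-90.0, -0.0, -180.0]
force: [-0.5, 0.6, -0.4]
opening: 0.0178
clock: 15.15
tool_pos: [0.4836, 0.2231, 0.1075]
orientation: [-90.0, -0.0, -180.0]
force: [-1.5, -0.4, -0.7]
opening: 0.0174
t 15.15 tcp [0.4836 0.2231 0.1075] xaxis yaw -179.98 j6 [ 45.9  13.6 -26.4  -0.  -50.  -45.8] F [-1.5 -0.4 -0.7] M [ 0.12  0.4  -0.03] open 0.0174
```

```bash
python3 -m crank '[[[1,11.6,0,-1.5,0],[1,22.5,0,-6,0],[1,31.8,0,-13.2,0],[1,31.8,0,-13.2,0]]]'
python3 - <<'E'
from h import *
show()
E
```

```text
clock: 15.65
tool_pos: [0.4509, 0.2372, 0.1075]
orientation: [-90.0, -0.0, -179.9]
force: [-3.1, 1.7, -1.2]
opening: 0.0176
t 15.65 tcp [0.4509 0.2372 0.1075] xaxis yaw -179.92 j6 [ 49.8  11.6 -29.1  -0.1 -49.3 -49.7] F [-3.1  1.7 -1.2] M [ 0.64  0.82 -0.02] open 0.0176
```

```bash
python3 -m crank '[[[1,7.2,0,-9.3,0],[1,11.6,0,-20.2,0],[1,12.7,0,-25.6,0],[1,12.7,0,-25.6,0],[1,12.7,0,-25.6,0]]]'
python3 - <<'E'
from h import *
show()
for n in('side','top'): cv2.imwrite(f'pics/{n}7.png',ctrl.snapshot(n)[:,:,::-1])
im=cv2.imread('pics/side7.png')
s=6;x0,y0,w,h=190,110,100,90
cv2.imwrite('pics/s7c.png',cv2.resize(im[y0:y0+h,x0:x0+w],None,fx=s,fy=s,interpolation=cv2.INTER_CUBIC))
E
```

```text
clock: 16.27
tool_pos: [0.439, 0.2626, 0.1075]
orientation: [-90.1, -0.0, -180.0]
force: [-4.2, 2.2, 0.7]
opening: 0.0174
t 16.275 tcp [0.439  0.2626 0.1075] xaxis yaw -179.98 j6 [ 52.9  11.8 -28.9  -0.1 -49.3 -52.8] F [-4.2  2.2  0.7] M [0.88 1.37 0.02] open 0.0174
```

View pics/s7c.png

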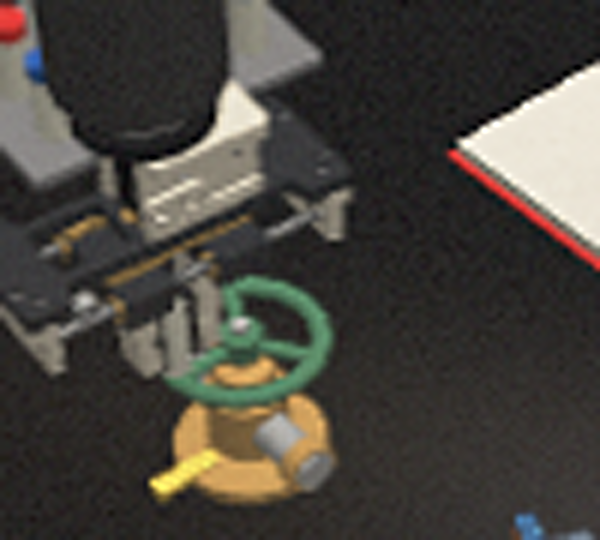

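```bash
python3 -m crank '[[[1,0.3,0,-2,0],[1,0.4,0,-4,0],[1,0.4,0,-4,0]]]'
python3 -m crank '[[[1,0,0,-2,0],[1,0,0,-2,0]]]'
python3 -m crank '[[[1,0,0,-2,0],[1,0,0,-2,0]]]'
python3 - <<'E'
from h import *
show()
E
```

```text
clock: 16.75
tool_pos: [0.4387, 0.2648, 0.1075]
orientation: [-89.9, -0.0, -180.0]
force: [-2.3, -4.8, 2.2]
opening: 0.0175
clock: 17.0
tool_pos: [0.4386, 0.265, 0.1074]
orientation: [-89.7, -0.1, -180.0]
force: [0.6, -11.4, 4.7]
opening: 0.0177
clock: 17.25
tool_pos: [0.4385, 0.2651, 0.1074]
orientation: [-89.5, -0.1, 180.0]
force: [3.1, -19.9, 7.6]
opening: 0.0171
t 17.25 tcp [0.4385 0.2651 0.1074] xaxis yaw 179.99 j6 [ 53.3  12.1 -28.6   0.2 -49.7 -53.4] F [  3.1 -19.9   7.6] M [-6.63 -1.35  0.04] open 0.0171
```

```bash
python3 -m crank '[[[1,-2.6,0,17.2,0],[1,-10.4,0,30.7,0],[1,-22.4,0,40.8,0],[1,-37.1,0,46.1,0],[1,-52.7,0,46.1,0],[1,-67.4,0,40.8,0],[1,-79.4,0,30.7,0],[1,-87.2,0,17.2,0],[1,-89.9,0,1.8,0]]]'
python3 - <<'E'
from h import *
show()
for n in('side','top'): cv2.imwrite(f'pics/{n}8.png',ctrl.snapshot(n)[:,:,::-1])
im=cv2.imread('pics/side8.png')
s=6;x0,y0,w,h=190,110,100,90
cv2.imwrite('pics/s8c.png',cv2.resize(im[y0:y0+h,x0:x0+w],None,fx=s,fy=s,interpolation=cv2.INTER_CUBIC))
E
```

```text
clock: 18.38
tool_pos: [0.5288, 0.268, 0.1073]
orientation: [-89.9, -0.1, -180.0]
force: [-12.7, -2.6, 10.1]
opening: 0.0172
t 18.375 tcp [0.5288 0.268  0.1073] xaxis yaw -180.0 j6 [ 45.8  18.9 -18.7   0.  -52.6 -45.8] F [-12.7  -2.6  10.1] M [-1.14  4.62 -0.04] open 0.0172
```

View pics/s8c.png

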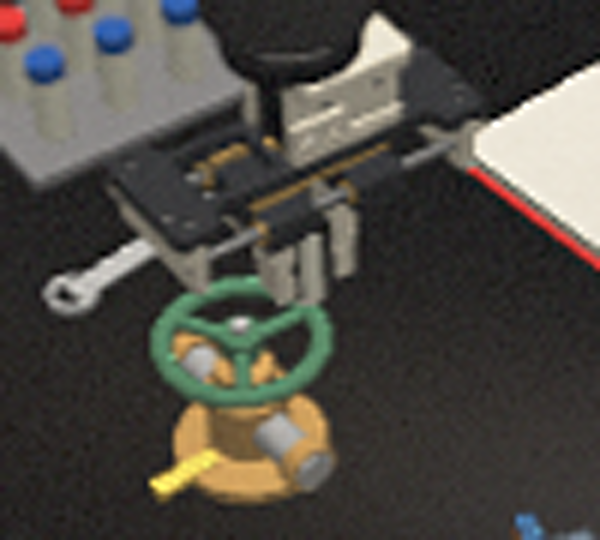

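```bash
python3 -m crank '[[[1,2.7,0,-15.4,0],[1,10.5,0,-28.9,0],[1,22.5,0,-39,0],[1,37.2,0,-44.3,0],[1,52.8,0,-44.3,0],[1,67.5,0,-39,0],[1,79.5,0,-28.9,0],[1,87.3,0,-15.4,0],[1,90,0,0,0]]]'
python3 - <<'E'
from h import *
show()
im=ctrl.snapshot('side')[:,:,::-1]
s=6;x0,y0,w,h=190,110,100,90
cv2.imwrite('pics/s9c.png',cv2.resize(im[y0:y0+h,x0:x0+w],None,fx=s,fy=s,interpolation=cv2.INTER_CUBIC))
E
```

```text
clock: 19.6
tool_pos: [0.4384, 0.2682, 0.1077]
orientation: [-90.1, 0.0, -179.9]
force: [9.6, 3.0, -11.9]
opening: 0.0171
t 19.6 tcp [0.4384 0.2682 0.1077] xaxis yaw -179.94 j6 [ 53.4  11.9 -28.7  -0.  -49.3 -53.3] F [  9.6   3.  -11.9] M [ 1.3  -3.67 -0.01] open 0.0171
```

View pics/s9c.png

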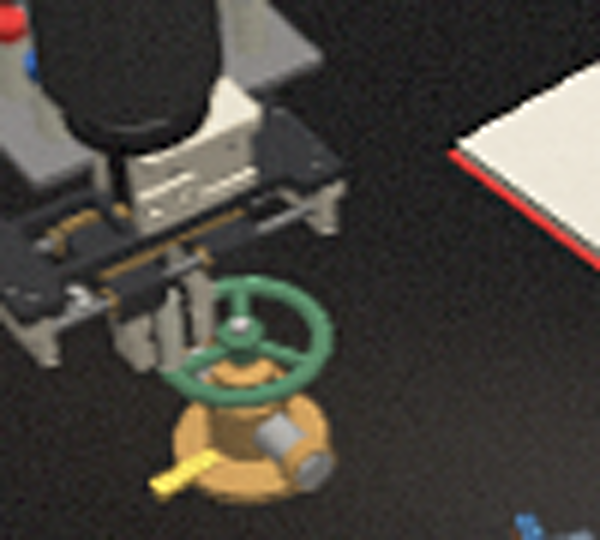

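```bash
python3 -m crank '[[[1,-2.7,0,15.4,0],[1,-10.5,0,28.9,0],[1,-22.5,0,39,0],[1,-37.2,0,44.3,0],[1,-52.8,0,44.3,0],[1,-67.5,0,39,0],[1,-79.5,0,28.9,0],[1,-87.3,0,15.4,0],[1,-90,0,0,0]]]'
python3 - <<'E'
from h import *
show()
E
```

```text
clock: 20.78
tool_pos: [0.5286, 0.2663, 0.1074]
orientation: [-89.8, -0.1, 180.0]
force: [-7.1, -4.2, 5.9]
opening: 0.0173
t 20.775 tcp [0.5286 0.2663 0.1074] xaxis yaw 179.96 j6 [ 45.7  18.8 -18.8   0.  -52.6 -45.7] F [-7.1 -4.2  5.9] M [-1.13  2.77 -0.  ] open 0.0173
```

```bash
python3 -m crank '[[[1,2.7,0,-15.4,0],[1,10.5,0,-28.9,0],[1,22.5,0,-39,0],[1,37.2,0,-44.3,0],[1,52.8,0,-44.3,0],[1,67.5,0,-39,0],[1,79.5,0,-28.9,0],[1,87.3,0,-15.4,0],[1,89.5,0,0,0],[1,89.3,0,2,0],[1,89.3,0,2,0]]]'
python3 - <<'E'
from h import *
show()
for n in('side','top'): cv2.imwrite(f'pics/{n}10.png',ctrl.snapshot(n)[:,:,::-1])
s=6;x0,y0,w,h=190,110,100,90
cs=[cv2.imread(f'pics/{n}.png') for n in('side10',)]
cv2.imwrite('pics/s10c.png',cv2.resize(cs[0][y0:y0+h,x0:x0+w],None,fx=s,fy=s,interpolation=cv2.INTER_CUBIC))
E
```

```text
clock: 22.15
tool_pos: [0.4387, 0.266, 0.1076]
orientation: [-90.0, -0.1, -180.0]
force: [-2.4, 0.8, -0.2]
opening: 0.0175
t 22.15 tcp [0.4387 0.266  0.1076] xaxis yaw -179.99 j6 [ 53.2  11.9 -28.7  -0.1 -49.4 -53.1] F [-2.4  0.8 -0.2] M [ 0.32  1.09 -0.03] open 0.0175
```

View pics/s10c.png

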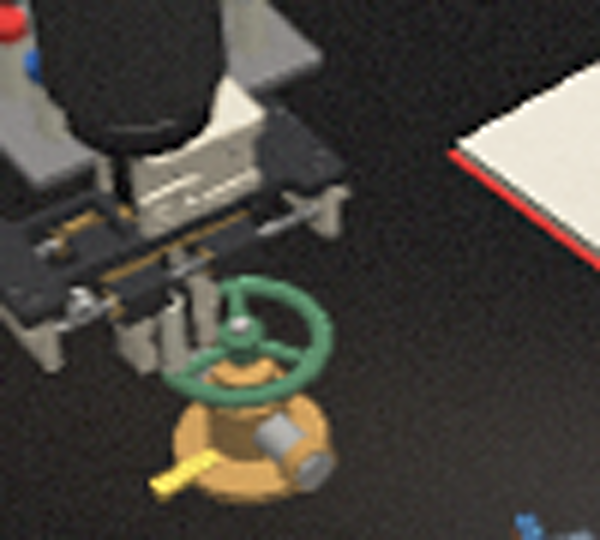

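View pics/side10.png

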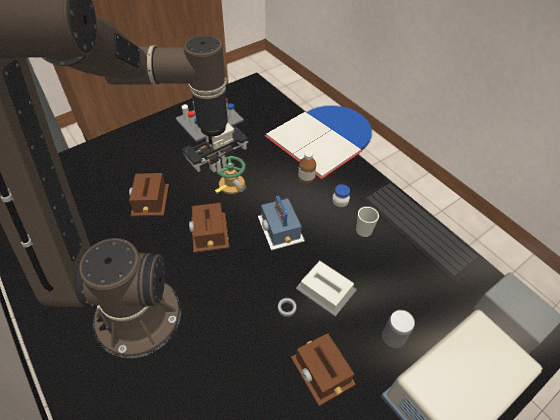

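View pics/top10.png

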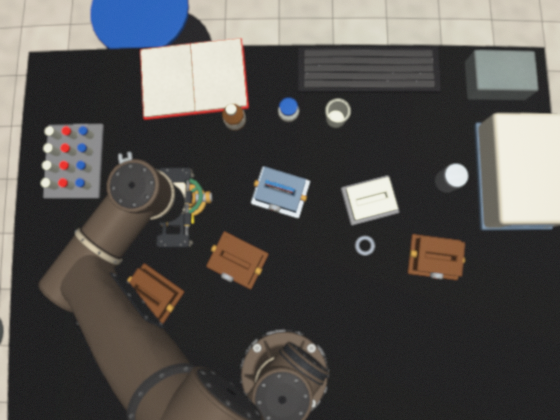

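Run:
```python
from h import *
from scipy.ndimage import map_coordinates
az=np.radians(np.arange(-180,180,1.0))
pr={}
for c0 in((.484,.2695),):
  for k in('side0','side7','side8','side10'):
    im=cv2.GaussianBlur(cv2.imread(f'pics/{k}.png').astype(float),(0,0),.5)
    acc=[]
    for r in np.arange(.022,.038,.002):
        q=proj('side',np.c_[c0[0]+r*np.cos(az),c0[1]+r*np.sin(az),0*az+.088])
        acc.append(map_coordinates(im[:,:,1]-im[:,:,2],[q[:,1],q[:,0]],order=1))
    p=np.mean(acc,0);pr[k]=p
    from scipy.signal import find_peaks
    pk,_=find_peaks(p,prominence=8);print(k,[(int(np.degrees(az[i])%360),round(p[i])) for i in pk])
```

```text
side0 [(265, 15), (36, 32), (150, 46)]
side7 [(189, 39), (309, 43), (67, 45)]
side8 [(240, 43), (1, 46), (117, 44)]
side10 [(304, 43), (63, 45)]
```

Run:
```python
from h import *
show();print(ctrl.close_job())
```

```text
t 22.25 tcp [0.4387 0.266  0.1075] xaxis yaw -179.98 j6 [ 53.2  11.9 -28.7  -0.  -49.5 -53.1] F [-5.8  0.2  1.7] M [0.32 1.79 0.03] open 0.0174
the job is handed in; nothing more can be done
None
```

The job is done and handed in at 22.25 s; no verdict was reported.

- **Cassette:** it is in the housing's slot and released. The fingers met the slot floor at TCP height 80.5 mm, as expected for fully home. The last pictures show it upright, with about 50 mm standing out.
- **Handwheel:** I turned it clockwise to its stop, where it did not move under about 20 N. Then I backed it off two turns by carrying the handle round without letting go. The final TCP is 1 mm from where it was at the stop. The wheel spokes in the side view put it about 1° short of two turns, roughly 12.54 rad.
- **Grip:** the handle is still held, with the fingers 17.4 mm open on the 18 mm handle.
- **Other things:** none of the loose items looked shifted in the last pictures. I judged this by eye and did not measure it.

**Disagreements:** the two cameras differed by 2–3 mm in y on the housing, stand and wheel. I averaged them and corrected by eye, and the cassette went in without side force. I took no picture exactly at the stop, so the final wheel angle rests on the TCP position there and a picture taken about 3° before it.

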